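# Raise the ladder-stand shelf one rung, seat its pawl and load it

### The arm

A 6-joint arm with a two-finger parallel gripper is mounted at the origin on a cart in front of the work surface, level with it; the furniture and walls round the work are solid. World frame = base frame: x ahead of the robot, y to its left, z up, the work surface at z = 0. Lengths are in m, angles in rad, forces in N, time in s.
With the tool pointing down it reaches from about 0.4 to 0.925 m from the base axis. Payload 3.4 kg.
Tool frame: the origin (TCP) lies midway between the tips of the shut fingers; the grasp point (between the pads) lies 19 mm behind it (r.grip_depth is the distance from the TCP to the grasp point, in m); z points along the fingers, y is the line along which they close (so a half turn about z gives the same grasp; the last joint's range is limited). The gripper opens to 85 mm and grips with 20 to 120 N. Pads are 22 mm wide; open, the fingers measure 114 mm over their backs; the gripper's body (76 mm by 85 mm) begins 54 mm behind the grasp point. The pads swing forward as they close: fully open they stand 13 mm farther back than shut.
Start: joints at [-1.337, 0.307, 1.506, -0, 1.328, -0.073], TCP at [0.174, -0.548, 0.231] pointing down, gripper open.
Joint ranges: [-3.12, 3.12], [-1.05, 2.28], [0.14, 2.33], [-1.42, 4.57], [0.1, 2.73], [-2.68, 2.68]. Speed limits (rad/s): [2.57, 2.57, 3.14, 3.14, 3.14, 3.14].

### API

Orientations are given as a unit quaternion [w, x, y, z].
In Python, from station import r gives the robot as it stands.
- The arm moves only by the shell command python3 -m crank 'ROWS' [FORCE]. ROWS is JSON, a list of rows, each an object with "delta_pos": the shift along the world's x, y, z scaled (see below), a list of three; "spin": the turn about the world's z scaled (see below); "gripper": the gripper command: -1 is shut, 1 is fully open, values between are in proportion. In form: [{"delta_pos": [x, y, z], "spin": spin, "gripper": gripper}, ...]. A call has exactly 10 rows; each row is the pose to reach, as a shift and turn from the pose commanded when the call began; what a row does not reach only later rows make up. The controller multiplies each number of a shift by 0.3 m and each number of a turn by 0.5 rad. A row lasts 1/10 s, in which the tool goes at most 50 mm and 8.59 degrees, less where a joint would pass 70% of its speed; a pose out of reach is approached as far as the arm can. A call with a number of a shift or a turn outside -1 to 1 is refused whole. A call with a gripper value outside its range is refused whole. The fingers move at their own pace and stop on an object; FORCE is the grip in N (left out, the last holds). Time passes only in rows, so rows that repeat a pose let the fingers close, or fill a call up. It gives the time, the measured TCP pose, the force, the opening and the grip force at its end, in the units of the state.
- r.get_state(): the state, without advancing time (a new reading comes with each control period).
- r.capture(name): name is "scene" or "side" or "wrist"; returns the picture (400x640x3 uint8, blue, green, red); there is no depth.
- r.camera_params(name): a dict with "vertical_fov" (degrees; the focal length in pixels is half the picture's height over the tangent of half this angle, whatever the lens; pixels are square), "cx", "cy" (the principal point, pixels), "origin" and "rotation" of the camera in the world. Camera axes: x right, y up, looking along -z (the intrinsics and any distortion apply to the point x, -y, -z); pixel columns grow to the right and rows downward; lengths in m; the calibration is good to about 2 mm. A picture is of the moment at which its call begins: read the wrist's pose just before it. camera_params takes no time and is no camera call; for the wrist camera it gives the pose at the moment of the call.
- r.finish_job(): hands the job in; it is judged then, once.
The state is a dict: "time": time; "qpos": joint angles; "dq": joint speeds; "joint_efforts": joint torques, N m; "position": TCP position; "orientation": TCP orientation; "force": force on the tool from outside, world axes, zero at the start; "moment": the same for the moment, N m; "opening": finger opening in m; "grip_force": force on a finger pad.
Only numpy, scipy, OpenCV 4.12 (cv2) and the standard library are available. Lean on these libraries where they do the work, as an engineer would, in place of code of your own. Each camera call takes 0.05 s, during which the arm holds its last target. There are 200 camera calls.

### The job

Raise the sliding shelf of the ladder stand by its grip post until its gravity pawl has passed the middle rung of the ladder, then ease it down slowly, without dropping or forcing it, until the pawl sits on that rung and carries the shelf. Then stand the small white bottle upright on the raised shelf. Do not disturb the beaker and the jug.

Things in the scene. Friction and masses are not known exactly. Their poses are not given: they have to be found in the camera images.
- shelf (a joint): Height of the sliding shelf above its bottom stops, m: 0 = down (start), 0.115 = top end. Weighs 5 to 7 N, guides rub with 2 N; let go it falls (over 0.1 m/s down counts as dropped). Pawl seated on the middle rung: 0.025 to 0.06, differs each time because the ladder is clamped by hand and not measured, so feel for it. 0.085 always clears the middle rung; above 0.105 it may catch the top one.
- pawl: Steel gravity pawl, 65 mm, hinged behind the shelf; origin on the hinge, x along its 30 mm nose to the ladder, z up at rest. Rising past a rung folds the nose down; once past it swings level and catches on the way down. Its rubber mount gives 1 mm per 9 N. Over 22 N on it counts as forced. Ladder: three 12 mm rubber-sleeved rungs 62 mm apart.
- grip_post (a point): Upright rubber-clad post on the front edge of the shelf of the fixed ladder stand, 18 mm (x) by 22 mm (y), 58 mm tall above the shelf. This point: on its axis, 32 mm above the shelf's top face, 26 mm below the post's top. z up, x points from the post over the shelf to the rods and ladder. Pinch it from above across y.
- shelf_middle (a point): Where the bottle goes: point on the top face of the metal shelf (start height 40 mm), 77 mm beyond the post along x and 95 mm before the two guide rods, which end 0.22 m above the worktop. Same axes as the post. Shelf 176 by 130 mm, 8 mm thick, side rims 8 mm high, 122 mm apart. It moves with the shelf.
- bottle_middle (a point): Small white plastic bottle with a blue cap, 48 mm diameter (cap 38 mm), 83 mm tall, 0.12 kg, upright on the worktop. This point: on its axis half-way up, 41.5 mm above its foot. z along its axis.
- beaker: Glass beaker, 72 mm diameter, 99 mm tall, a bystander; origin at the centre of its underside. Leave it alone.
- jug: Plastic measuring jug, 70 mm diameter, 96 mm tall, a bystander; origin at the centre of its underside. Leave it alone.
There are look-alikes about, which are no part of the job. Leave any red or yellow look-alike of the part that bears bottle_middle alone.

How it is judged:
By the outcome, as a careful person would: the job done as asked, in the order asked, and still so for the second after the job is handed in, with the robot touching nothing.
It also fails if it takes over 61 s, if anything falls off the work surface, if the arm or the gripper's body presses on something with over 40 N, if the wrist force passes 120 N, or if a joint passes its speed limit or range.

## Working session

There is one attempt and no reset: what is moved stays moved. The work goes in short steps, Python scripts to look and compute and a shell command to move; the robot and the scene stay as the last step left them, time stands still between calls to the robot, and variables do not carry over. Pictures are saved under pics/ and viewed, at most 12 in all, crops included, and the job is handed in when it is done.

```bash
ls; mkdir -p pics; python3 - <<'E'
from station import r
import cv2
s=r.get_state();print(s)
for n in("scene","side"):
    print(n,r.camera_params(n)); cv2.imwrite(f"pics/{n}0.png",r.capture(n))
E
```

```text
pics
{'time': 0.0, 'qpos': array([-1.33751016e+00,  3.07562574e-01,  1.50771485e+00,  1.99306630e-05,
        1.32840233e+00, -7.34946341e-02]), 'dq': array([ 0.00019891, -0.00179553, -0.00069361,  0.00013416,  0.00046904,
        0.00102258]), 'joint_efforts': array([-4.19445605e-04, -4.57547951e+01, -2.51914734e+01, -5.61425850e-05,
        1.32640344e-02,  5.30897523e-06]), 'position': array([ 0.17346383, -0.54745258,  0.23037138]), 'orientation': array([-1.04099348e-03,  9.88258570e-01,  1.52787138e-01, -7.36459368e-05]), 'force': array([-0.0612331 , -0.65018431,  0.6577863 ]), 'moment': array([ 0.01346731, -0.01314708, -0.00818288]), 'grip_force': 0.0, 'opening': 0.08543308050944687}
scene {'vertical_fov': 53.83778248732043, 'cx': 323.2418616698273, 'cy': 199.72425110874246, 'origin': array([-0.05479744,  0.7393813 ,  0.66863869]), 'rotation': array([-0.28187401, -0.15938115,  0.45002817,  0.83223755])}
side {'vertical_fov': 45.20584748644616, 'cx': 317.0301594189675, 'cy': 195.91847866319986, 'origin': array([0.16748766, 1.25714932, 0.7182754 ]), 'rotation': array([-0.11762013, -0.07508954,  0.51810666,  0.84385577])}
```

View pics/scene0.png

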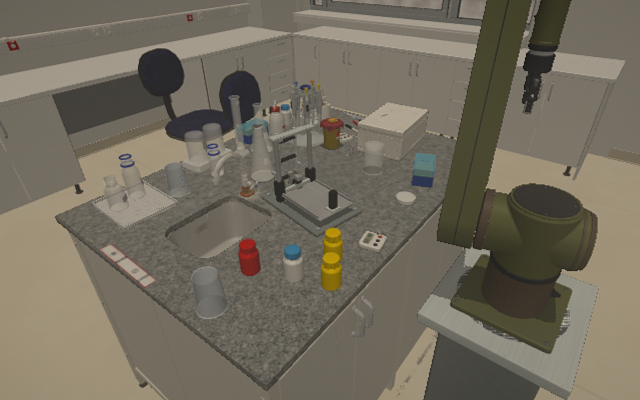

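View pics/side0.png

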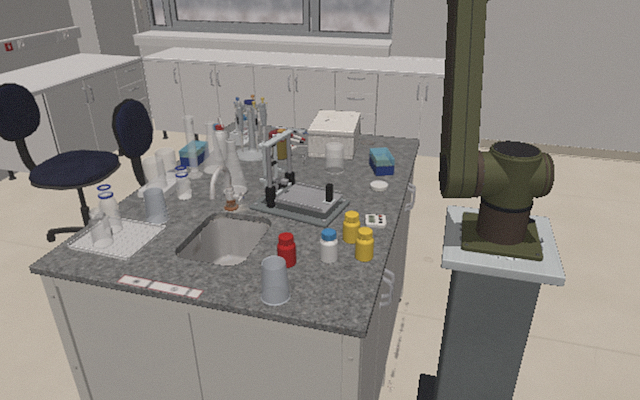

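Candidates: the white bottle with a blue cap is at scene (292,263) / side (329,246). Its look-alikes are red (249,258) and yellow (333,246) and (331,272), and there are blue-collared white bottles near the sink at (128,175) and (213,155). I choose (292,263). The post is the black one at scene (333,199) / side (329,192). Next, one close crop to check the choice.

```bash
python3 - <<'E'
import cv2,numpy as np
a=cv2.imread("pics/scene0.png")[115:305,230:400]; b=cv2.imread("pics/side0.png")[120:280,255:395]
a=cv2.resize(a,(400,int(190*400/170)),interpolation=cv2.INTER_CUBIC);b=cv2.resize(b,(400,int(160*400/140)),interpolation=cv2.INTER_CUBIC)
h=max(len(a),len(b));o=np.zeros((h,800,3),np.uint8);o[:len(a),:400]=a;o[:len(b),400:]=b
cv2.imwrite("pics/c1.png",o);print(o.shape)
E
```

```text
(457, 800, 3)
```

View pics/c1.png

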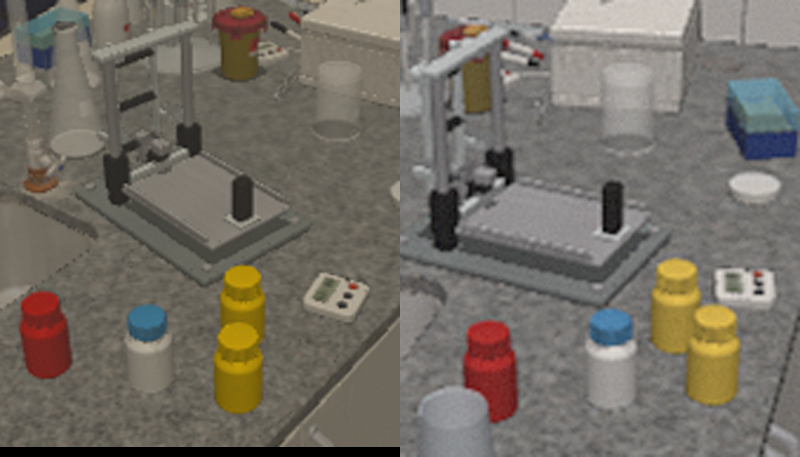

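The crop confirms the white bottle with the blue cap, and the black post on the shelf's front edge with the rods at the far-left end. Next I triangulate.

```bash
cat > h.py <<'E'
import numpy as np
from scipy.spatial.transform import Rotation as R
def ray(p,uv):
    f=200/np.tan(np.radians(p["vertical_fov"])/2)
    d=np.array([(uv[0]-p["cx"])/f,-(uv[1]-p["cy"])/f,-1])
    q=p["rotation"]; return np.array(p["origin"]),R.from_quat([q[1],q[2],q[3],q[0]]).apply(d)
def onz(p,uv,z):
    o,d=ray(p,uv); return o+d*(z-o[2])/d[2]
def tri(L):
    A=np.zeros((3,3));b=np.zeros(3)
    for p,uv in L:
        o,d=ray(p,uv);d=d/np.linalg.norm(d);M=np.eye(3)-np.outer(d,d);A+=M;b+=M@o
    return np.linalg.solve(A,b)
E
python3 - <<'E'
from station import r
from h import *
np.set_printoptions(precision=4,suppress=True)
P=r.camera_params("scene");Q=r.camera_params("side")
S=lambda u,v:(229.8+u/2.353,114.8+v/2.353)
D=lambda u,v:(254.8+(u-400)/2.857,119.8+v/2.857)
for n,a,b,z in [("post",(243,181),(613,186),.098),("cap",(149,313),(612,318),.083),("rodL_base",(117,198),(445,245),.02),("rodR_base",(189,152),(500,180),.02),
 ("shelf_near",(210,241),(597,256),.045),("shelf_far",(289,205),(646,215),.045),("jugbot",(336,130),(627,145),0),("redcap",(41,300),(489,329),.083),("y1",(243,275),(676,267),.083),("y2",(239,332),(715,313),.083)]:
    print(n,onz(P,S(*a),z)[:2],onz(Q,D(*b),z)[:2],tri([(P,S(*a)),(Q,D(*b))]))
E
```

```text
post [ 0.4926 -0.    ] [0.4934 0.0011] [ 0.4942 -0.0023  0.0963]
cap [0.4347 0.2323] [0.4325 0.2358] [0.4339 0.2328 0.0823]
rodL_base [0.6731 0.0298] [0.6722 0.0351] [0.6759 0.0269 0.0163]
rodR_base [ 0.6737 -0.1177] [ 0.6682 -0.137 ] [ 0.6512 -0.0908  0.0418]
shelf_near [0.4955 0.0599] [0.4947 0.0596] [0.4942 0.0615 0.0462]
shelf_far [ 0.4651 -0.0576] [ 0.468 -0.045] [ 0.4751 -0.0735  0.0314]
jugbot [ 0.5613 -0.3263] [ 0.5587 -0.321 ] [ 0.5601 -0.3249 -0.0005]
redcap [0.5343 0.2822] [0.5324 0.2831] [0.5325 0.2835 0.0839]
y1 [0.3973 0.1283] [0.3976 0.1282] [0.3977 0.1278 0.0827]
y2 [0.3476 0.2017] [0.3455 0.2025] [0.3457 0.2039 0.0846]
```

```bash
python3 -m crank '[{"delta_pos":[0.05,0.08,0.05],"spin":-0.1,"gripper":1},{"delta_pos":[0.12,0.2,0.1],"spin":-0.2,"gripper":1},{"delta_pos":[0.19,0.32,0.15],"spin":-0.3,"gripper":1},{"delta_pos":[0.26,0.44,0.2],"spin":-0.4,"gripper":1},{"delta_pos":[0.33,0.56,0.23],"spin":-0.5,"gripper":1},{"delta_pos":[0.4,0.68,0.23],"spin":-0.6,"gripper":1},{"delta_pos":[0.46,0.8,0.23],"spin":-0.7,"gripper":1},{"delta_pos":[0.52,0.9,0.23],"spin":-0.8,"gripper":1},{"delta_pos":[0.56,0.97,0.23],"spin":-0.9,"gripper":1},{"delta_pos":[0.58,1.0,0.23],"spin":-1.0,"gripper":1}]' 40
python3 -m crank '[{"delta_pos":[0.05,0.08,0.0],"spin":0,"gripper":1},{"delta_pos":[0.1,0.18,0],"spin":0,"gripper":1},{"delta_pos":[0.17,0.3,0],"spin":0,"gripper":1},{"delta_pos":[0.22,0.42,0],"spin":0,"gripper":1},{"delta_pos":[0.27,0.54,0],"spin":0,"gripper":1},{"delta_pos":[0.32,0.65,0],"spin":0,"gripper":1},{"delta_pos":[0.35,0.75,0],"spin":0,"gripper":1},{"delta_pos":[0.35,0.8,0],"spin":0,"gripper":1},{"delta_pos":[0.35,0.82,0],"spin":0,"gripper":1},{"delta_pos":[0.35,0.82,0],"spin":0,"gripper":1}]'
python3 - <<'E'
from station import r
import cv2
s=r.get_state();print(s["time"],s["position"],s["orientation"],s["force"],s["qpos"])
p=r.camera_params("wrist");print(p); cv2.imwrite("pics/w1.png",r.capture("wrist"))
import pickle;pickle.dump(p,open("w1.pkl","wb"))
E
```

```text
time: 1.1
position: [0.348, -0.2457, 0.3]
orientation: [-0.001, 0.995, -0.096, -0.0]
force: [0.3, -0.3, 0.4]
opening: 0.0857
grip_force: 0.0
time: 2.1
position: [0.4522, -0.0017, 0.3]
orientation: [0.0, 0.995, -0.096, -0.0]
force: [-0.5, -0.5, -0.0]
opening: 0.0856
grip_force: 0.0
2.1 [ 0.45219904 -0.00168344  0.29996603] [ 1.06750315e-04  9.95410211e-01 -9.56989860e-02 -4.53323546e-04] [-0.486288   -0.54991355 -0.02057223] [-9.70029599e-02  8.19344715e-02  1.62659763e+00 -2.16573931e-04
  1.43396695e+00  1.66551436e+00]
{'vertical_fov': 61.469137788319095, 'cx': 318.35419716912105, 'cy': 201.65825154373945, 'origin': array([ 0.52505325, -0.01526363,  0.4420005 ]), 'rotation': array([-0.6296532 ,  0.09232368, -0.11180518,  0.76322525])}
```

View pics/w1.png

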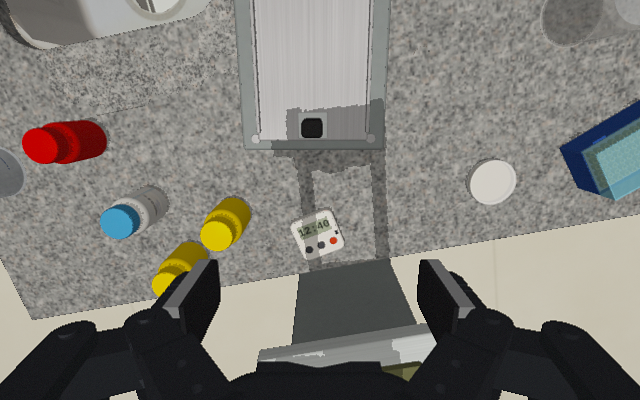

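The wrist view shows the post top at (312,127), the stand's front edge from (246,149) to (383,149) and the white bottle's cap at (120,221).

```bash
python3 - <<'E'
from h import *
import pickle
np.set_printoptions(precision=4,suppress=True)
p=pickle.load(open("w1.pkl","rb"))
post=onz(p,(312,127),.098);print("post",post,"cap",onz(p,(120,221),.083))
for a,b,z in [((246,149),(383,149),.01),((248,149),(236,10),.01),((383,149),(388,10),.01),((257,139),(375,139),.048),((258,20),(256,139),.048),((371,20),(374,139),.048)]:
    A,B=onz(p,a,z),onz(p,b,z);d=B-A;print(A[:2],B[:2],np.linalg.norm(d),np.degrees(np.arctan2(d[1],d[0])))
E
```

```text
post [ 0.5017 -0.0043  0.098 ] cap [0.4397 0.2302 0.083 ]
[0.4847 0.0869] [ 0.4514 -0.0854] 0.1754422752343901 -100.9553449442274
[0.4842 0.0843] [0.6409 0.0583] 0.15878011441866394 -9.432576477537863
[ 0.4514 -0.0854] [ 0.6078 -0.1126] 0.1587613005080009 -9.861885787274716
[0.4971 0.0625] [ 0.4711 -0.0717] 0.13665653693005553 -100.95512571987707
[0.6172 0.0315] [0.4973 0.0636] 0.12413519309119828 165.03096305892558
[ 0.5946 -0.0852] [ 0.4713 -0.0706] 0.12416491113767704 173.21885949350175
```

```bash
python3 -m crank '[{"delta_pos":[0.03,0,-0.05],"spin":0,"gripper":1},{"delta_pos":[0.06,0,-0.13],"spin":0,"gripper":1},{"delta_pos":[0.1,0,-0.22],"spin":0,"gripper":1},{"delta_pos":[0.13,0,-0.3],"spin":0,"gripper":1},{"delta_pos":[0.147,0,-0.38],"spin":0,"gripper":1},{"delta_pos":[0.147,0,-0.44],"spin":0,"gripper":1},{"delta_pos":[0.147,0,-0.467],"spin":0,"gripper":1},{"delta_pos":[0.147,0,-0.467],"spin":0,"gripper":1},{"delta_pos":[0.147,0,-0.467],"spin":0,"gripper":1},{"delta_pos":[0.147,0,-0.467],"spin":0,"gripper":1}]'
python3 - <<'E'
from station import r
import cv2,pickle
from h import *
p=r.camera_params("wrist"); im=r.capture("wrist");cv2.imwrite("pics/w2.png",im)
pickle.dump(p,open("w2.pkl","wb"))
E
```

```text
time: 3.15
position: [0.4976, -0.0025, 0.1614]
orientation: [0.0, 0.995, -0.097, 0.001]
force: [0.5, -1.0, 0.0]
opening: 0.0852
grip_force: 0.0
```

View pics/w2.png

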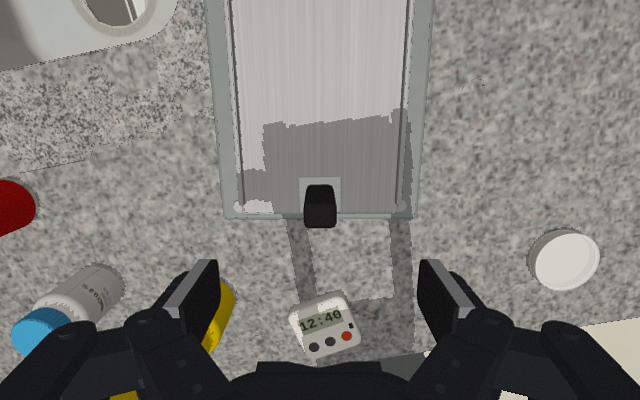

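The post top is centred at about (320,213), laterally midway between the fingers (tips at 208 and 432). The stand's front edge is level, so the yaw is right.

```bash
python3 - <<'E'
from h import *
import pickle
p=pickle.load(open("w2.pkl","rb"));print(p["origin"])
for uv in [(320,213),(304,213),(337,213),(320,199),(320,228)]: print(onz(p,uv,.098))
for uv in [(317,185),(317,200)]: print(onz(p,uv,.04))
A,B=onz(p,(226,216),.01),onz(p,(411,219),.01);print(A,B,np.degrees(np.arctan2(*(A-B)[:2])))
E
```

```text
[ 0.56990517 -0.01620804  0.30362545]
[ 0.50250341 -0.00403249  0.098     ]
[0.50447923 0.00607955 0.098     ]
[ 0.50040419 -0.01477613  0.098     ]
[ 0.51171156 -0.00581959  0.098     ]
[ 0.49237978 -0.00206772  0.098     ]
[ 0.50727938 -0.00275317  0.04      ]
[ 4.94933063e-01 -3.24575446e-04  4.00000000e-02]
[0.48741883 0.08680063 0.01      ] [ 0.45179195 -0.08026417  0.01      ] 12.038109887646376
```

```bash
python3 -m crank '[{"delta_pos":[0.01,-0.002,-0.04],"spin":0,"gripper":1},{"delta_pos":[0.01,-0.002,-0.1],"spin":0,"gripper":1},{"delta_pos":[0.01,-0.002,-0.16],"spin":0,"gripper":1},{"delta_pos":[0.01,-0.002,-0.22],"spin":0,"gripper":1},{"delta_pos":[0.01,-0.002,-0.28],"spin":0,"gripper":1},{"delta_pos":[0.01,-0.002,-0.32],"spin":0,"gripper":1},{"delta_pos":[0.01,-0.002,-0.345],"spin":0,"gripper":1},{"delta_pos":[0.01,-0.002,-0.353],"spin":0,"gripper":1},{"delta_pos":[0.01,-0.002,-0.353],"spin":0,"gripper":1},{"delta_pos":[0.01,-0.002,-0.353],"spin":0,"gripper":1}]'
python3 -m crank '[{"delta_pos":[0,0,0],"spin":0,"gripper":0.5},{"delta_pos":[0,0,0],"spin":0,"gripper":0.2},{"delta_pos":[0,0,0],"spin":0,"gripper":0},{"delta_pos":[0,0,0],"spin":0,"gripper":-0.2},{"delta_pos":[0,0,0],"spin":0,"gripper":-0.4},{"delta_pos":[0,0,0],"spin":0,"gripper":-0.6},{"delta_pos":[0,0,0],"spin":0,"gripper":-1},{"delta_pos":[0,0,0],"spin":0,"gripper":-1},{"delta_pos":[0,0,0],"spin":0,"gripper":-1},{"delta_pos":[0,0,0],"spin":0,"gripper":-1}]' 60
```

```text
time: 4.2
position: [0.5003, -0.0028, 0.0547]
orientation: [-0.0, 0.995, -0.096, 0.001]
force: [-1.0, -0.4, 0.1]
opening: 0.0853
grip_force: 0.0
time: 5.2
position: [0.4995, -0.0038, 0.0546]
orientation: [0.001, 0.995, -0.096, -0.0]
force: [-1.9, -4.4, 3.5]
opening: 0.0214
grip_force: 58.8
```

```bash
python3 -m crank '[{"delta_pos":[0,0,0.008],"spin":0,"gripper":-1},{"delta_pos":[0,0,0.022],"spin":0,"gripper":-1},{"delta_pos":[0,0,0.038],"spin":0,"gripper":-1},{"delta_pos":[0,0,0.055],"spin":0,"gripper":-1},{"delta_pos":[0,0,0.072],"spin":0,"gripper":-1},{"delta_pos":[0,0,0.09],"spin":0,"gripper":-1},{"delta_pos":[0,0,0.107],"spin":0,"gripper":-1},{"delta_pos":[0,0,0.124],"spin":0,"gripper":-1},{"delta_pos":[0,0,0.14],"spin":0,"gripper":-1},{"delta_pos":[0,0,0.15],"spin":0,"gripper":-1}]' 80
python3 -m crank '[{"delta_pos":[0,0,0.01],"spin":0,"gripper":-1},{"delta_pos":[0,0,0.028],"spin":0,"gripper":-1},{"delta_pos":[0,0,0.046],"spin":0,"gripper":-1},{"delta_pos":[0,0,0.064],"spin":0,"gripper":-1},{"delta_pos":[0,0,0.082],"spin":0,"gripper":-1},{"delta_pos":[0,0,0.1],"spin":0,"gripper":-1},{"delta_pos":[0,0,0.118],"spin":0,"gripper":-1},{"delta_pos":[0,0,0.136],"spin":0,"gripper":-1},{"delta_pos":[0,0,0.148],"spin":0,"gripper":-1},{"delta_pos":[0,0,0.155],"spin":0,"gripper":-1}]'
python3 - <<'E'
from station import r
import cv2
s=r.get_state();print(s["position"],s["force"])
cv2.imwrite("pics/s2.png",cv2.resize(r.capture("side")[110:250,220:390],None,fx=4,fy=4,interpolation=2))
E
```

```text
time: 6.2
position: [0.4995, -0.0038, 0.0986]
orientation: [0.001, 0.995, -0.096, -0.0]
force: [1.6, -6.2, -9.1]
opening: 0.0211
grip_force: 78.5
time: 7.2
position: [0.4995, -0.0038, 0.145]
orientation: [0.001, 0.995, -0.096, -0.0]
force: [1.4, -5.2, -8.4]
opening: 0.0211
grip_force: 78.6
[ 0.49950638 -0.0037944   0.14503823] [ 1.36755962 -5.21744984 -8.43893166]
```

View pics/s2.png

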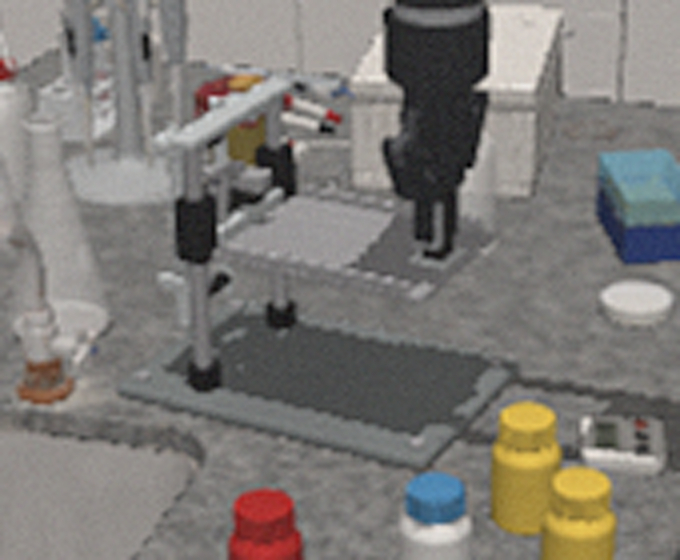

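The shelf is up 90 mm, past the middle rung and below the top catch. Next I ease it down to just above the highest possible seat, then feel for it in small steps.

```bash
python3 -m crank '[{"delta_pos":[0,0,-0.008],"spin":0,"gripper":-1},{"delta_pos":[0,0,-0.018],"spin":0,"gripper":-1},{"delta_pos":[0,0,-0.029],"spin":0,"gripper":-1},{"delta_pos":[0,0,-0.04],"spin":0,"gripper":-1},{"delta_pos":[0,0,-0.051],"spin":0,"gripper":-1},{"delta_pos":[0,0,-0.062],"spin":0,"gripper":-1},{"delta_pos":[0,0,-0.073],"spin":0,"gripper":-1},{"delta_pos":[0,0,-0.082],"spin":0,"gripper":-1},{"delta_pos":[0,0,-0.088],"spin":0,"gripper":-1},{"delta_pos":[0,0,-0.091],"spin":0,"gripper":-1}]'
python3 -m crank '[{"delta_pos":[0,0,-0.001],"spin":0,"gripper":-1},{"delta_pos":[0,0,-0.002],"spin":0,"gripper":-1},{"delta_pos":[0,0,-0.003],"spin":0,"gripper":-1},{"delta_pos":[0,0,-0.004],"spin":0,"gripper":-1},{"delta_pos":[0,0,-0.005],"spin":0,"gripper":-1},{"delta_pos":[0,0,-0.006],"spin":0,"gripper":-1},{"delta_pos":[0,0,-0.006],"spin":0,"gripper":-1},{"delta_pos":[0,0,-0.006],"spin":0,"gripper":-1},{"delta_pos":[0,0,-0.006],"spin":0,"gripper":-1},{"delta_pos":[0,0,-0.006],"spin":0,"gripper":-1}]'
python3 - <<'E'
from station import r
import cv2
cv2.imwrite("pics/s3.png",cv2.resize(r.capture("scene")[120:240,255:375],None,fx=5,fy=5,interpolation=2))
E
```

```text
time: 8.25
position: [0.4995, -0.0038, 0.1179]
orientation: [0.001, 0.995, -0.096, -0.0]
force: [-0.4, -6.8, -3.6]
opening: 0.0212
grip_force: 78.9
time: 9.25
position: [0.4995, -0.0038, 0.1162]
orientation: [0.001, 0.995, -0.096, -0.0]
force: [0.3, -4.5, -4.4]
opening: 0.0213
grip_force: 78.9
```

View pics/s3.png

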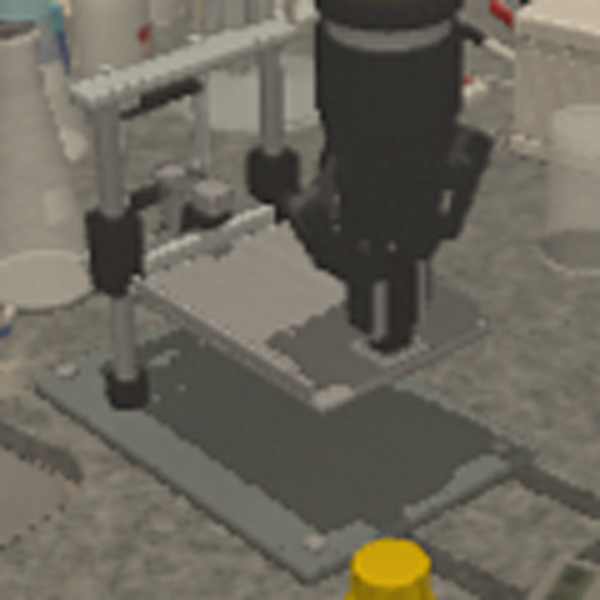

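The shelf is level and still above the seat, with the force unchanged at about -4 N. I carry on feeling down.

```bash
python3 -m crank '[{"delta_pos":[0,0,-0.001],"spin":0,"gripper":-1},{"delta_pos":[0,0,-0.002],"spin":0,"gripper":-1},{"delta_pos":[0,0,-0.003],"spin":0,"gripper":-1},{"delta_pos":[0,0,-0.004],"spin":0,"gripper":-1},{"delta_pos":[0,0,-0.005],"spin":0,"gripper":-1},{"delta_pos":[0,0,-0.006],"spin":0,"gripper":-1},{"delta_pos":[0,0,-0.006],"spin":0,"gripper":-1},{"delta_pos":[0,0,-0.006],"spin":0,"gripper":-1},{"delta_pos":[0,0,-0.006],"spin":0,"gripper":-1},{"delta_pos":[0,0,-0.006],"spin":0,"gripper":-1}]' | grep -E "pos|force"
```

```text
position: [0.4995, -0.0038, 0.1144]
force: [0.5, -5.3, -4.2]
grip_force: 78.9
```

```bash
python3 -m crank '[{"delta_pos":[0,0,-0.001],"spin":0,"gripper":-1},{"delta_pos":[0,0,-0.002],"spin":0,"gripper":-1},{"delta_pos":[0,0,-0.003],"spin":0,"gripper":-1},{"delta_pos":[0,0,-0.004],"spin":0,"gripper":-1},{"delta_pos":[0,0,-0.005],"spin":0,"gripper":-1},{"delta_pos":[0,0,-0.006],"spin":0,"gripper":-1},{"delta_pos":[0,0,-0.006],"spin":0,"gripper":-1},{"delta_pos":[0,0,-0.006],"spin":0,"gripper":-1},{"delta_pos":[0,0,-0.006],"spin":0,"gripper":-1},{"delta_pos":[0,0,-0.006],"spin":0,"gripper":-1}]' | grep -E "pos|force"
```

```text
position: [0.4995, -0.0038, 0.1126]
force: [0.5, -5.6, -3.7]
grip_force: 78.9
```

```bash
python3 -m crank '[{"delta_pos":[0,0,-0.001],"spin":0,"gripper":-1},{"delta_pos":[0,0,-0.002],"spin":0,"gripper":-1},{"delta_pos":[0,0,-0.003],"spin":0,"gripper":-1},{"delta_pos":[0,0,-0.004],"spin":0,"gripper":-1},{"delta_pos":[0,0,-0.005],"spin":0,"gripper":-1},{"delta_pos":[0,0,-0.006],"spin":0,"gripper":-1},{"delta_pos":[0,0,-0.006],"spin":0,"gripper":-1},{"delta_pos":[0,0,-0.006],"spin":0,"gripper":-1},{"delta_pos":[0,0,-0.006],"spin":0,"gripper":-1},{"delta_pos":[0,0,-0.006],"spin":0,"gripper":-1}]' | grep -E "pos|force"
```

```text
position: [0.4995, -0.0038, 0.1111]
force: [-0.9, -5.0, -2.2]
grip_force: 79.2
```

That may be first contact, so I take a half-size step.

```bash
python3 -m crank '[{"delta_pos":[0,0,-0.0005],"spin":0,"gripper":-1},{"delta_pos":[0,0,-0.001],"spin":0,"gripper":-1},{"delta_pos":[0,0,-0.0015],"spin":0,"gripper":-1},{"delta_pos":[0,0,-0.002],"spin":0,"gripper":-1},{"delta_pos":[0,0,-0.002],"spin":0,"gripper":-1},{"delta_pos":[0,0,-0.002],"spin":0,"gripper":-1},{"delta_pos":[0,0,-0.002],"spin":0,"gripper":-1},{"delta_pos":[0,0,-0.002],"spin":0,"gripper":-1},{"delta_pos":[0,0,-0.002],"spin":0,"gripper":-1},{"delta_pos":[0,0,-0.002],"spin":0,"gripper":-1}]' | grep -E "pos|force"
```

```text
position: [0.4995, -0.0038, 0.1108]
force: [-1.5, -5.7, 0.3]
grip_force: 79.4
```

Contact is confirmed: the force rose from -4 to 0.3 N at a shelf height of about 56 mm. A small final settle, then a slow release.

```bash
python3 -m crank '[{"delta_pos":[0,0,-0.0005],"spin":0,"gripper":-1},{"delta_pos":[0,0,-0.001],"spin":0,"gripper":-1},{"delta_pos":[0,0,-0.0015],"spin":0,"gripper":-1},{"delta_pos":[0,0,-0.002],"spin":0,"gripper":-1},{"delta_pos":[0,0,-0.002],"spin":0,"gripper":-1},{"delta_pos":[0,0,-0.002],"spin":0,"gripper":-1},{"delta_pos":[0,0,-0.002],"spin":0,"gripper":-1},{"delta_pos":[0,0,-0.002],"spin":0,"gripper":-1},{"delta_pos":[0,0,-0.002],"spin":0,"gripper":-1},{"delta_pos":[0,0,-0.002],"spin":0,"gripper":-1}]' | grep -E "pos|force"
```

```text
position: [0.4995, -0.0038, 0.1104]
force: [-0.8, -4.5, 3.1]
grip_force: 79.7
```

```bash
python3 -m crank '[{"delta_pos":[0,0,0],"spin":0,"gripper":-1},{"delta_pos":[0,0,0],"spin":0,"gripper":-1},{"delta_pos":[0,0,0],"spin":0,"gripper":-0.45},{"delta_pos":[0,0,0],"spin":0,"gripper":-0.4},{"delta_pos":[0,0,0],"spin":0,"gripper":-0.3},{"delta_pos":[0,0,0],"spin":0,"gripper":-0.1},{"delta_pos":[0,0,0],"spin":0,"gripper":0.2},{"delta_pos":[0,0,0],"spin":0,"gripper":0.6},{"delta_pos":[0,0,0],"spin":0,"gripper":1},{"delta_pos":[0,0,0],"spin":0,"gripper":1}]' 20
python3 - <<'E'
from station import r
import cv2
cv2.imwrite("pics/s4.png",cv2.resize(r.capture("side")[110:250,220:390],None,fx=4,fy=4,interpolation=2))
E
```

```text
time: 15.3
position: [0.4997, -0.0027, 0.1101]
orientation: [-0.0, 0.995, -0.096, 0.0]
force: [0.2, -0.0, -0.0]
opening: 0.0851
grip_force: 0.0
```

View pics/s4.png

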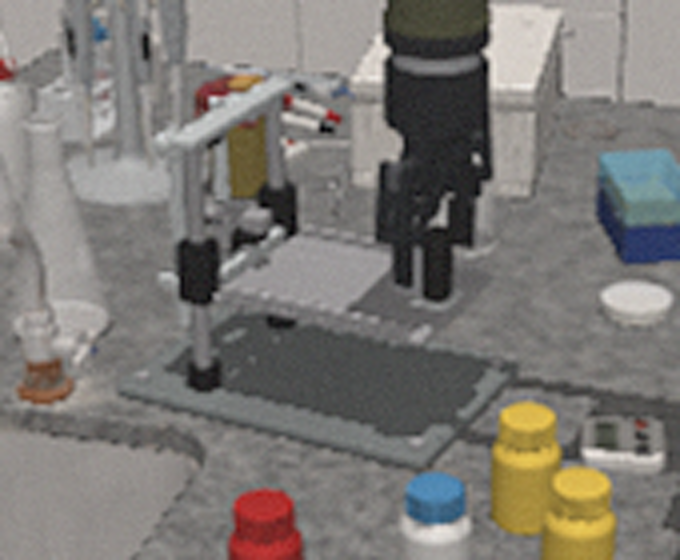

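The shelf stays put on the pawl, with the hand open and the force at zero. Its top face is now at z≈0.096. Next I retreat upwards and go over the bottle with a 46° turn, which keeps the wrist camera clear of the rods later.

```bash
python3 -m crank '[{"delta_pos":[0,0,0.05],"spin":0,"gripper":1},{"delta_pos":[0,0,0.15],"spin":0,"gripper":1},{"delta_pos":[0,0,0.27],"spin":0,"gripper":1},{"delta_pos":[0,0,0.37],"spin":0.1,"gripper":1},{"delta_pos":[-0.02,0.05,0.4],"spin":0.3,"gripper":1},{"delta_pos":[-0.05,0.15,0.4],"spin":0.5,"gripper":1},{"delta_pos":[-0.08,0.28,0.4],"spin":0.7,"gripper":1},{"delta_pos":[-0.11,0.41,0.4],"spin":0.85,"gripper":1},{"delta_pos":[-0.14,0.54,0.4],"spin":1,"gripper":1},{"delta_pos":[-0.17,0.64,0.4],"spin":1,"gripper":1}]'
python3 -m crank '[{"delta_pos":[-0.02,0.08,0],"spin":0.2,"gripper":1},{"delta_pos":[-0.04,0.13,0],"spin":0.4,"gripper":1},{"delta_pos":[-0.04,0.143,-0.03],"spin":0.6,"gripper":1},{"delta_pos":[-0.04,0.143,-0.06],"spin":0.6,"gripper":1},{"delta_pos":[-0.04,0.143,-0.1],"spin":0.6,"gripper":1},{"delta_pos":[-0.04,0.143,-0.1],"spin":0.6,"gripper":1},{"delta_pos":[-0.04,0.143,-0.1],"spin":0.6,"gripper":1},{"delta_pos":[-0.04,0.143,-0.1],"spin":0.6,"gripper":1},{"delta_pos":[-0.04,0.143,-0.1],"spin":0.6,"gripper":1},{"delta_pos":[-0.04,0.143,-0.1],"spin":0.6,"gripper":1}]'
python3 - <<'E'
from station import r
import cv2,pickle
from h import *
p=r.camera_params("wrist"); im=r.capture("wrist");cv2.imwrite("pics/w3.png",im)
pickle.dump(p,open("w3.pkl","wb"));print(r.get_state()["position"],p["origin"])
P=r.camera_params("scene");Q=r.camera_params("side");print("beaker",onz(P,(211,313),0),onz(Q,(275,300),0))
E
```

```text
time: 16.35
position: [0.4481, 0.1911, 0.2302]
orientation: [-0.0, 0.988, 0.154, 0.0]
force: [0.0, 0.4, 0.8]
opening: 0.0853
grip_force: 0.0
time: 17.35
position: [0.4371, 0.2321, 0.2005]
orientation: [-0.0, 0.954, 0.298, 0.0]
force: [0.3, 0.2, -0.5]
opening: 0.0857
grip_force: 0.0
[0.43696876 0.23209552 0.20044182] [0.49799262 0.27402849 0.34265281]
beaker [0.50134792 0.4322488  0.        ] [0.50901031 0.43467485 0.        ]
```

View pics/w3.png

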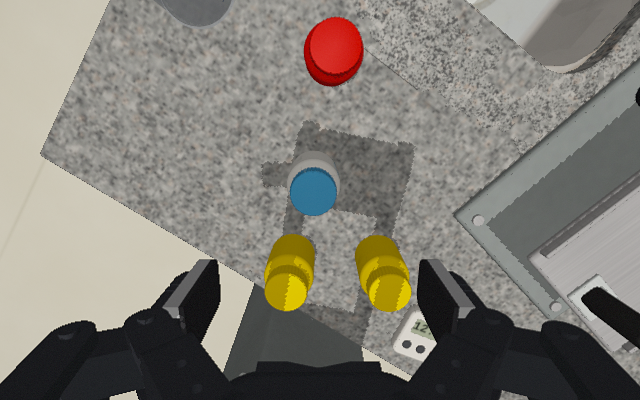

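The white bottle's cap is centred at (313,192). The yellow bottles (287,285) and (385,285) and the red one (333,48) are clear of the finger paths.

```bash
python3 - <<'E'
from h import *
import pickle
p=pickle.load(open("w3.pkl","rb"))
c=onz(p,(313.5,192),.083);print(c,np.linalg.norm(onz(p,(290,192),.083)-onz(p,(337,192),.083)))
d=(c-[0.43697,0.2321,0])[:2];t=np.radians(34.7);X=np.array([np.cos(t),np.sin(t)]);Y=np.array([-X[1],X[0]]);print("in tool",d@X,d@Y)
E
```

```text
[0.43897272 0.23753763 0.083     ] 0.03753326236618942
in tool 0.0047420574862970435 0.0033304113537448807
```

```bash
python3 -m crank '[{"delta_pos":[-0.002,0.011,-0.06],"spin":0,"gripper":1},{"delta_pos":[-0.002,0.011,-0.16],"spin":0,"gripper":1},{"delta_pos":[-0.002,0.011,-0.26],"spin":0,"gripper":1},{"delta_pos":[-0.002,0.011,-0.35],"spin":0,"gripper":1},{"delta_pos":[-0.002,0.011,-0.43],"spin":0,"gripper":1},{"delta_pos":[-0.002,0.011,-0.5],"spin":0,"gripper":1},{"delta_pos":[-0.002,0.011,-0.55],"spin":0,"gripper":1},{"delta_pos":[-0.002,0.011,-0.578],"spin":0,"gripper":1},{"delta_pos":[-0.002,0.011,-0.578],"spin":0,"gripper":1},{"delta_pos":[-0.002,0.011,-0.578],"spin":0,"gripper":1}]'
python3 -m crank '[{"delta_pos":[0,0,0],"spin":0,"gripper":0.6},{"delta_pos":[0,0,0],"spin":0,"gripper":0.4},{"delta_pos":[0,0,0],"spin":0,"gripper":0.3},{"delta_pos":[0,0,0],"spin":0,"gripper":0.2},{"delta_pos":[0,0,0],"spin":0,"gripper":0.1},{"delta_pos":[0,0,0],"spin":0,"gripper":0},{"delta_pos":[0,0,0],"spin":0,"gripper":-0.3},{"delta_pos":[0,0,0],"spin":0,"gripper":-1},{"delta_pos":[0,0,0],"spin":0,"gripper":-1},{"delta_pos":[0,0,0],"spin":0,"gripper":-1}]' 25
```

```text
time: 18.4
position: [0.4366, 0.2356, 0.0271]
orientation: [-0.0, 0.954, 0.299, 0.0]
force: [0.5, -0.8, -0.5]
opening: 0.0854
grip_force: 0.0
time: 19.4
position: [0.4363, 0.2357, 0.0272]
orientation: [-0.0, 0.954, 0.299, 0.0]
force: [-0.7, 0.5, 5.6]
opening: 0.0472
grip_force: 24.9
```

Gripped at 47 mm. Next I lift and carry the bottle over to the shelf middle, about (0.5745, -0.019).

```bash
python3 -m crank '[{"delta_pos":[0,0,0.03],"spin":0,"gripper":-1},{"delta_pos":[0,0,0.1],"spin":0,"gripper":-1},{"delta_pos":[0,0,0.2],"spin":0,"gripper":-1},{"delta_pos":[0,0,0.31],"spin":0,"gripper":-1},{"delta_pos":[0,0,0.42],"spin":0,"gripper":-1},{"delta_pos":[0,0,0.53],"spin":0,"gripper":-1},{"delta_pos":[0.01,-0.02,0.62],"spin":0,"gripper":-1},{"delta_pos":[0.03,-0.06,0.68],"spin":0,"gripper":-1},{"delta_pos":[0.06,-0.11,0.71],"spin":0.05,"gripper":-1},{"delta_pos":[0.09,-0.17,0.71],"spin":0.1,"gripper":-1}]'
python3 -m crank '[{"delta_pos":[0.04,-0.07,0],"spin":0.05,"gripper":-1},{"delta_pos":[0.085,-0.15,0],"spin":0.1,"gripper":-1},{"delta_pos":[0.13,-0.24,0],"spin":0.2,"gripper":-1},{"delta_pos":[0.18,-0.33,0],"spin":0.3,"gripper":-1},{"delta_pos":[0.23,-0.42,0],"spin":0.4,"gripper":-1},{"delta_pos":[0.28,-0.51,0],"spin":0.5,"gripper":-1},{"delta_pos":[0.32,-0.59,0],"spin":0.5,"gripper":-1},{"delta_pos":[0.35,-0.65,0],"spin":0.5,"gripper":-1},{"delta_pos":[0.365,-0.675,0],"spin":0.5,"gripper":-1},{"delta_pos":[0.37,-0.679,0],"spin":0.5,"gripper":-1}]'
python3 - <<'E'
from station import r
import cv2,numpy as np
s=r.get_state();print(s["position"])
a=r.capture("scene")[115:265,260:410];b=r.capture("side")[90:240,240:390]
cv2.imwrite("pics/p1.png",cv2.resize(np.hstack([a,b]),(800,400),interpolation=2))
E
```

```text
time: 20.4
position: [0.464, 0.1844, 0.2419]
orientation: [0.0, 0.946, 0.323, 0.002]
force: [-0.8, 0.2, -1.4]
opening: 0.0469
grip_force: 26.3
time: 21.4
position: [0.5741, -0.02, 0.2396]
orientation: [-0.0, 0.899, 0.437, -0.0]
force: [-0.3, 0.1, -0.8]
opening: 0.047
grip_force: 26.3
[ 0.57409443 -0.01997046  0.23956563]
```

View pics/p1.png

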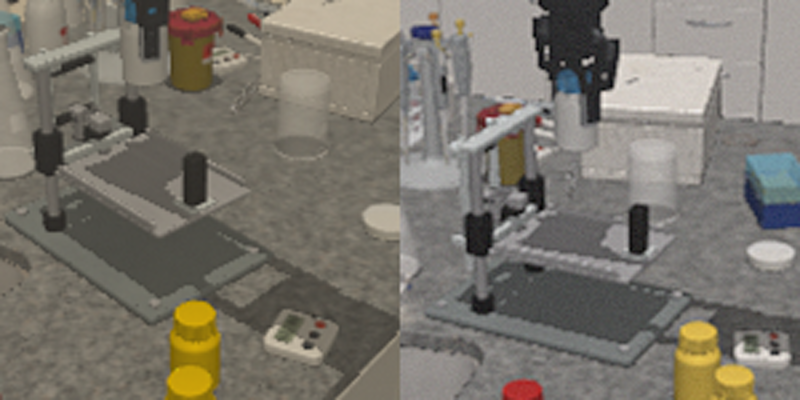

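The bottle hangs upright above the shelf, which is still raised. Next I lower it to just above the surface, then feel for contact.

```bash
python3 -m crank '[{"delta_pos":[0,0,-0.03],"spin":0,"gripper":-1},{"delta_pos":[0,0,-0.08],"spin":0,"gripper":-1},{"delta_pos":[0,0,-0.14],"spin":0,"gripper":-1},{"delta_pos":[0,0,-0.2],"spin":0,"gripper":-1},{"delta_pos":[0,0,-0.25],"spin":0,"gripper":-1},{"delta_pos":[0,0,-0.3],"spin":0,"gripper":-1},{"delta_pos":[0,0,-0.34],"spin":0,"gripper":-1},{"delta_pos":[0,0,-0.36],"spin":0,"gripper":-1},{"delta_pos":[0,0,-0.37],"spin":0,"gripper":-1},{"delta_pos":[0,0,-0.372],"spin":0,"gripper":-1}]'
python3 -m crank '[{"delta_pos":[0,0,-0.001],"spin":0,"gripper":-1},{"delta_pos":[0,0,-0.003],"spin":0,"gripper":-1},{"delta_pos":[0,0,-0.005],"spin":0,"gripper":-1},{"delta_pos":[0,0,-0.007],"spin":0,"gripper":-1},{"delta_pos":[0,0,-0.009],"spin":0,"gripper":-1},{"delta_pos":[0,0,-0.01],"spin":0,"gripper":-1},{"delta_pos":[0,0,-0.01],"spin":0,"gripper":-1},{"delta_pos":[0,0,-0.01],"spin":0,"gripper":-1},{"delta_pos":[0,0,-0.01],"spin":0,"gripper":-1},{"delta_pos":[0,0,-0.01],"spin":0,"gripper":-1}]'
```

```text
time: 22.5
position: [0.5741, -0.0191, 0.128]
orientation: [-0.0, 0.899, 0.438, -0.0]
force: [0.5, 0.6, -1.2]
opening: 0.0468
grip_force: 26.3
time: 23.5
position: [0.5741, -0.0193, 0.1251]
orientation: [0.0, 0.899, 0.438, -0.0]
force: [0.4, -1.4, -1.4]
opening: 0.047
grip_force: 26.3
```

```bash
python3 -m crank '[{"delta_pos":[0,0,-0.001],"spin":0,"gripper":-1},{"delta_pos":[0,0,-0.002],"spin":0,"gripper":-1},{"delta_pos":[0,0,-0.003],"spin":0,"gripper":-1},{"delta_pos":[0,0,-0.004],"spin":0,"gripper":-1},{"delta_pos":[0,0,-0.004],"spin":0,"gripper":-1},{"delta_pos":[0,0,-0.004],"spin":0,"gripper":-1},{"delta_pos":[0,0,-0.004],"spin":0,"gripper":-1},{"delta_pos":[0,0,-0.004],"spin":0,"gripper":-1},{"delta_pos":[0,0,-0.004],"spin":0,"gripper":-1},{"delta_pos":[0,0,-0.004],"spin":0,"gripper":-1}]'
```

```text
time: 24.5
position: [0.5741, -0.0193, 0.1239]
orientation: [-0.0, 0.899, 0.438, 0.0]
force: [-0.1, -1.0, -1.3]
opening: 0.0468
grip_force: 26.3
```

```bash
python3 -m crank '[{"delta_pos":[0,0,-0.001],"spin":0,"gripper":-1},{"delta_pos":[0,0,-0.002],"spin":0,"gripper":-1},{"delta_pos":[0,0,-0.003],"spin":0,"gripper":-1},{"delta_pos":[0,0,-0.004],"spin":0,"gripper":-1},{"delta_pos":[0,0,-0.004],"spin":0,"gripper":-1},{"delta_pos":[0,0,-0.004],"spin":0,"gripper":-1},{"delta_pos":[0,0,-0.004],"spin":0,"gripper":-1},{"delta_pos":[0,0,-0.004],"spin":0,"gripper":-1},{"delta_pos":[0,0,-0.004],"spin":0,"gripper":-1},{"delta_pos":[0,0,-0.004],"spin":0,"gripper":-1}]'
```

```text
time: 25.5
position: [0.5742, -0.0192, 0.1228]
orientation: [0.0, 0.899, 0.438, 0.0]
force: [-0.8, 0.3, 4.1]
opening: 0.047
grip_force: 26.7
```

Contact at about 4 N. Release, then check before rising.

```bash
python3 -m crank '[{"delta_pos":[0,0,0],"spin":0,"gripper":0.12},{"delta_pos":[0,0,0],"spin":0,"gripper":0.16},{"delta_pos":[0,0,0],"spin":0,"gripper":0.2},{"delta_pos":[0,0,0],"spin":0,"gripper":0.3},{"delta_pos":[0,0,0],"spin":0,"gripper":0.4},{"delta_pos":[0,0,0],"spin":0,"gripper":0.5},{"delta_pos":[0,0,0],"spin":0,"gripper":0.55},{"delta_pos":[0,0,0],"spin":0,"gripper":0.55},{"delta_pos":[0,0,0],"spin":0,"gripper":0.55},{"delta_pos":[0,0,0],"spin":0,"gripper":0.55}]'
python3 -m crank '[{"delta_pos":[0,0,0.01],"spin":0,"gripper":0.55},{"delta_pos":[0,0,0.03],"spin":0,"gripper":0.55},{"delta_pos":[0,0,0.06],"spin":0,"gripper":0.55},{"delta_pos":[0,0,0.1],"spin":0,"gripper":0.55},{"delta_pos":[0,0,0.15],"spin":0,"gripper":0.55},{"delta_pos":[0,0,0.2],"spin":0,"gripper":0.55},{"delta_pos":[0,0,0.26],"spin":0,"gripper":0.55},{"delta_pos":[0,0,0.33],"spin":0,"gripper":0.55},{"delta_pos":[0,0,0.4],"spin":0,"gripper":0.55},{"delta_pos":[0,0,0.45],"spin":0,"gripper":0.55}]'
python3 - <<'E'
from station import r
import cv2,numpy as np
a=r.capture("scene")[115:265,260:410];b=r.capture("side")[90:240,240:390]
cv2.imwrite("pics/p2.png",cv2.resize(np.hstack([a,b]),(800,400),interpolation=2))
E
```

```text
time: 26.5
position: [0.5742, -0.0192, 0.1227]
orientation: [-0.0, 0.899, 0.438, 0.0]
force: [-0.4, 0.3, -1.3]
opening: 0.0664
grip_force: 0.0
time: 27.5
position: [0.5748, -0.0193, 0.2607]
orientation: [0.001, 0.899, 0.438, 0.001]
force: [1.2, -0.1, -0.5]
opening: 0.0661
grip_force: 0.0
```

View pics/p2.png

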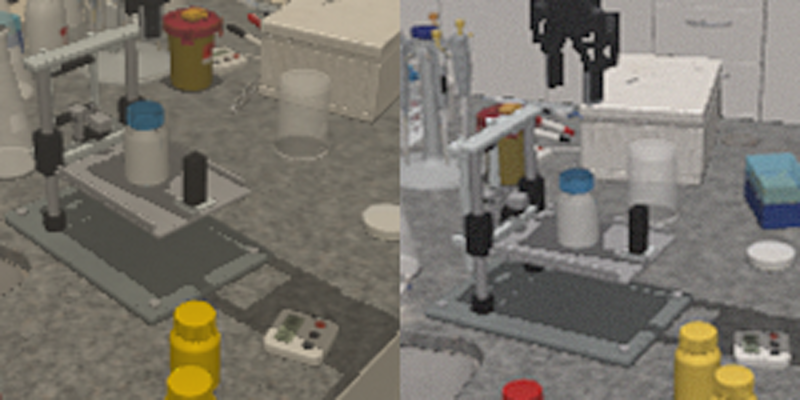

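The bottle stands upright at mid-shelf. The shelf is still carried by the pawl and the gripper is clear of it.

```bash
python3 -c "
from station import r
print(r.finish_job())"
```

```text
the job is handed in; nothing more can be done
None
```

I handed the job in at about 27.6 s: the pawl carries the shelf on the middle rung at about 56 mm, the white bottle stands upright at mid-shelf, and the arm never went near the beaker or jug.

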